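# Push a sample cup home under the reading tunnel

## Robot

A 6-joint arm with a two-finger parallel gripper is mounted at the origin on a cart in front of the work surface, level with it; the furniture and walls round the work are solid. World frame = base frame: x ahead of the robot, y to its left, z up, the work surface at z = 0. Lengths are in m, angles in rad, forces in N, time in s.
With the tool pointing down it reaches from about 0.275 to 0.85 m from the base axis. Payload 19 kg.
Tool frame: the origin (TCP) lies at the very end of the fingers, on their centre line; the grasp point (between the pads) lies 19 mm behind it; z points along the fingers, y is the line along which they close (so a half turn about z gives the same grasp; the last joint's range is limited). The gripper opens to 85 mm and grips with 20 to 120 N. Pads are 22 mm wide; open, the fingers measure 114 mm over their backs; the gripper's body (76 mm by 85 mm) begins 54 mm behind the grasp point. The pads swing forward as they close: fully open they stand 13 mm farther back than shut.
Start: joints at [-1.365, 0.15, 1.437, -0, 1.554, -0.134], TCP at [0.192, -0.542, 0.231] pointing down, gripper open.
Joint ranges: [-2.8, 2.8], [-0.68, 2.1], [0.12, 2.68], [-1.39, 4.53], [0.16, 2.79], [-2.81, 2.81]. Speed limits (rad/s): [1.89, 1.89, 2.22, 3.01, 3.01, 3.01].

## Interface

Orientations are given as a unit quaternion [w, x, y, z].
In Python, from rig import observe, get_image, finish_job gives the robot as it stands.
- The arm moves only by the tool servo_tool, never from a script. Its arguments are lists of equal length, an entry for each row: "dp": the shift along the tool's x, y, z in cm, a list of three; "twist": the turn about the tool's z in rad. In form: {"dp": [[tx, ty, tz], ...], "twist": [twist, ...]}. A call has 1 to 10 rows; each row shifts and turns the commanded pose from where the row before left it, along the tool's axes as they then stand; what a row does not reach is not made up. A row lasts 1/12 s, in which the tool goes at most 41.7 mm and 7.16 degrees, less where a joint would pass 70% of its speed; a pose out of reach is approached as far as the arm can. A call is refused whole if a number of a shift passes 4.17 or a number of a turn 0.125, either way. A call with a gripper value outside its range is refused whole. "jaw" is the closure, from -1 (fully open) to 1 (shut), so that 0 is half open, set as the call begins (left out, the last holds). The fingers move at their own pace and stop on an object; "grip_force" is the grip in N (left out, the last holds). Time passes only in rows, so rows that do not move let the fingers close. It gives the time, the measured TCP pose, the force, the opening and the grip force at its end, in the units of the state.
- observe(): the state, without advancing time (a new reading comes with each control period).
- get_image(name): name is "scene" or "top"; returns a dict with "img" (400x640x3 uint8, red, green, blue), "fov_y" (degrees; the focal length in pixels is half the picture's height over the tangent of half this angle, whatever the lens; pixels are square), "cx", "cy" (the principal point, pixels), "camera_from_world" (4x4, takes a point from world to camera coordinates). Camera axes: x right, y down, z forward; pixel columns grow to the right and rows downward; lengths in m; the calibration is good to about 2 mm. A picture is of the moment at which its call begins. There is no depth.
- finish_job(): hands the job in; it is judged then, once.
The state is a dict: "time_s": time; "joints": joint angles; "qvel": joint speeds; "joint_torque": joint torques, N m; "position": TCP position; "tcp_rot": TCP orientation; "wrist_force": force on the tool from outside, world axes, zero at the start; "moment": the same for the moment, N m; "grip_width": finger opening in m; "finger_force": force on a finger pad.
Only numpy, scipy, OpenCV 4.12 (cv2) and the standard library are available. Lean on these libraries where they do the work, as an engineer would, in place of code of your own. Each camera call takes 0.05 s, during which the arm holds its last target. There are 200 camera calls.

## Task

Stand the yellow-lidded specimen cup on the loading plate in front of the blue reading tunnel and let go of it, then use the orange-handled pusher to slide it along under the roof, past the spring catches and on until it sits gently against the stop hidden inside, with the red feeler pressed in. Do not shove the stop out of its adjustment or tip the cup; finally draw the pusher out, lay it flat on the bench clear of the tunnel and its plate, and leave the other things alone.

Things in the scene. Friction and masses are not known exactly. Their poses are not given: they have to be found in the camera images.
- tunnel: Blue tunnel on a grey plate, fixed to the bench, mouth to the robot's right. Origin: centre of the mouth, level with the bench; x leads into the tunnel, y to the left of that, z up. Plate 6 mm thick, x -115 to 200 mm, y +-62 mm. Walls' inner faces at y = +-36 mm, x 0 to 200. Roof from x = 10 mm on, underside 88 mm, upper face 97 mm above the bench. Hidden inside: catches, then a stop.
- tunnel_mouth (a point): Centre of the mouth, on the plate (tunnel x = 0, z = 6 mm). Two funnel wings, 66 mm high, widen the mouth to y = +-57 mm at x = -27 mm; the plate before them is open above and at the sides.
- catch_line (a point): Midway between the catches (tunnel x = 60 mm, z = 40 mm): a sprung steel roller in each wall, 24 to 52 mm above the bench, 46 mm between them. Pushing the cup's body past takes up to about 7 N, from cup axis x = 30 mm until the rollers close behind its middle at about x = 80 mm.
- loading_spot (a point): Point on top of the loading plate where the cup is put down: tunnel x = -65 mm, y = 0, 6 mm above the bench.
- cup: Clear specimen cup with yellow screw lid, 64 mm across the lid, about 57 mm across the body, 71 mm tall (lid from 58 mm up), about 0.25 kg, one rigid piece. Origin: centre of the underside; z along its axis. It can be gripped by the lid.
- pusher: Pusher lying on the bench, 200 mm long, 0.14 kg: orange handle 60 x 22 x 36 mm (x -100 to -40 mm), steel rod 10 mm thick, round black pad 36 mm across at the +x end. Origin: centre of its length on its underside; x runs from handle to pad, z up; rod axis 18 mm above the underside.
- pusher_face (a point): Centre of the pad's pushing face: pusher x = +100 mm, z = 18 mm.
- pusher_grip (a point): Centre of the orange handle: pusher x = -70 mm, z = 18 mm; grip across its 22 mm. With the rod axis held level about 40 mm above the bench the pad meets the cup's body below the lid.
- feeler (a joint): Red feeler button on the stop, pressed by the cup: 0 = out (10 mm proud of the stop face), about 0.010 = flush, when the cup's body touches the stop. It moves in at a touch (0.1 N) and stays where it has been pushed, without a spring.
- stop_slide (a joint): The stop: rubber block across the tunnel, face 12 to 60 mm above the bench, hidden under the roof and set at a different place each time, so that the cup's axis at the stop is somewhere between tunnel x = 95 and 128 mm. Value: how far it has been shoved out of its adjustment, m; 0 as found. It stands firm up to about 16 N.
- jar: Bystander: black jar, 68 mm wide, 86 mm tall; origin under its centre.
- vial: Bystander: white snap-lid pot, 92 mm tall; origin under its centre.
- tester: Bystander: white pen-shaped tester lying flat, about 165 mm long; origin under its centre.

How it is judged:
By the outcome, as a careful person would: the job done as asked, in the order asked, and still so for the second after the job is handed in, with the robot touching nothing.
It also fails if it takes over 61 s, if anything falls off the work surface, if the arm or the gripper's body presses on something with over 40 N, if the wrist force passes 120 N, or if a joint passes its speed limit or range.

## Working session

There is one attempt and no reset: what is moved stays moved. The work goes in short steps, Python scripts to look and compute and a tool call to move; the robot and the scene stay as the last step left them, time stands still between calls to the robot, and variables do not carry over. Pictures are saved under pics/ and viewed, at most 11 in all, crops included, and the job is handed in when it is done.

Besides the shell and the picture viewer there is one more tool, called after "Request:" as a command line: name --pt "numbers of a row" for each row, then --argument value for the rest. servo_tool: Moves the arm, as the interface text tells. Its arguments: {"type":"object","properties":{"dp":{"type":"array","items":{"type":"array","items":{"type":"number"}}},"twist":{"type":"array","items":{"type":"number"}},"jaw":{"type":"number"},"grip_force":{"type":"number"}},"required":["dp","twist"]}

```bash
mkdir -p pics; cat > h.py <<'E'
import numpy as np, cv2
from rig import observe, get_image
def save(im,n): cv2.imwrite('pics/'+n,im['img'][:,:,::-1])
def f(im): return 200/np.tan(np.radians(im['fov_y'])/2)
def cast(im,u,v,z):
    T=np.array(im['camera_from_world']);R=T[:3,:3];c=-R.T@T[:3,3]
    d=R.T@np.array([(u-im['cx'])/f(im),(v-im['cy'])/f(im),1]);return c+d*(z-c[2])/d[2]
def proj(im,p):
    T=np.array(im['camera_from_world']);q=T[:3,:3]@np.array(p)+T[:3,3];return q[0]/q[2]*f(im)+im['cx'],q[1]/q[2]*f(im)+im['cy']
E
python3 - <<'E'
from h import *
import pickle
for n in('scene','top'):
    im=get_image(n);save(im,n+'0.png');pickle.dump(im,open(n+'0.pkl','wb'))
    T=np.array(im['camera_from_world']);print(n,im['img'].shape,f(im),-T[:3,:3].T@T[:3,3])
print(observe())
E
```

```text
scene (400, 640, 3) 402.94018031242905 [-0.54625293  0.80595832  0.91894   ]
top (400, 640, 3) 455.4651150784347 [ 0.26469665 -0.00383898  1.65080423]
{'time_s': 0.1, 'joints': array([-1.36502400e+00,  1.50933640e-01,  1.43793086e+00,  1.60042691e-06,
        1.55380366e+00, -1.34007237e-01]), 'qvel': array([-0.00032197, -0.00037674, -0.00259443, -0.0033476 , -0.00082232,
        0.00178472]), 'joint_torque': array([ 5.91349119e-03, -7.14380550e+01, -5.71793103e+01,  9.67964934e-05,
        7.16631985e-03, -1.08208926e-05]), 'position': array([ 0.19156961, -0.54192383,  0.23075515]), 'tcp_rot': array([-5.37434651e-04,  9.85603268e-01,  1.69073680e-01, -1.84921978e-05]), 'wrist_force': array([-0.32955328, -0.37009551,  0.54719939]), 'moment': array([-0.00558791,  0.03356454,  0.01925577]), 'finger_force': 0.0, 'grip_width': 0.08512341826157153}
```

View pics/top0.png

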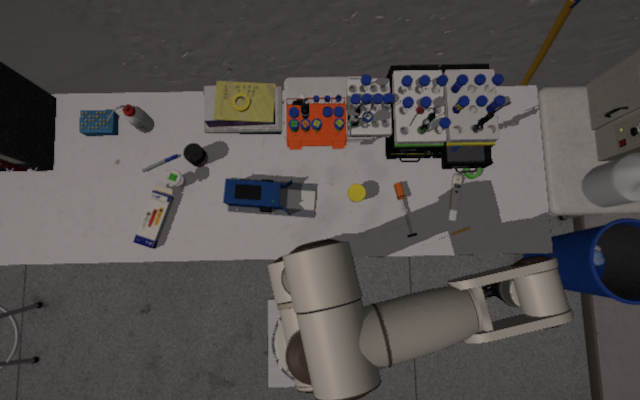

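View pics/scene0.png

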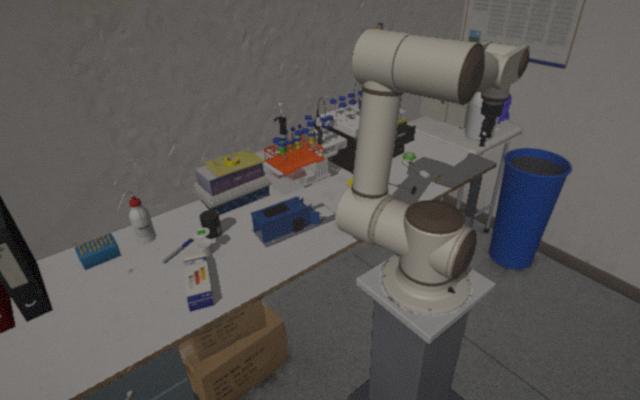

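The top view shows the tunnel at about (225–317, 178–213) with its plate open to the right. The cup lid is at (357,192), the pusher handle at (399,190) and its pad at (411,235). The scene view has the arm blocking the cup and pusher.

```bash
python3 - <<'E'
from h import *
import pickle
im=pickle.load(open('top0.pkl','rb'));I=im['img'];hsv=cv2.cvtColor(I,cv2.COLOR_RGB2HSV)
def blob(lo,hi,x0,y0,x1,y1):
    m=cv2.inRange(hsv,lo,hi);k=np.zeros_like(m);k[y0:y1,x0:x1]=m[y0:y1,x0:x1]
    c=max(cv2.findContours(k,0,cv2.CHAIN_APPROX_NONE)[0],key=cv2.contourArea);return c,k
c,k=blob((20,120,80),(35,255,255),340,178,375,208)
(u,v),r=cv2.minEnclosingCircle(c);M=cv2.moments(k,True);u,v=M['m10']/M['m00'],M['m01']/M['m00'];print('cup',u,v,r,cast(im,u,v,.071))
c,k=blob((3,130,80),(18,255,255),388,175,412,205);R=cv2.minAreaRect(c);print('handle',R);M=cv2.moments(k,True);h=cast(im,M['m10']/M['m00'],M['m01']/M['m00'],.034);print(h)
c,k=blob((0,0,0),(180,255,45),400,228,422,242);R=cv2.minAreaRect(c);print('pad',R);p=cast(im,*R[0],.027);print(p,np.linalg.norm(p-h),np.degrees(np.arctan2(*(p-h)[1::-1])))
c,k=blob((100,120,20),(130,255,255),215,170,300,220);R=cv2.minAreaRect(c);print('tunnel',R);print([cast(im,*q,.097) for q in cv2.boxPoints(R)])
cv2.imwrite('pics/crop.png',cv2.resize(I[165:245,215:425,::-1],None,fx=3.8,fy=3.8,interpolation=cv2.INTER_CUBIC))
E
```

```text
cup 356.4246031746032 192.41666666666666 9.015711784362793 [ 0.51150551 -0.16213921  0.071     ]
handle ((399.1009521484375, 190.66973876953125), (15.899917602539062, 7.087914943695068), 73.3007583618164)
[ 0.52162244 -0.31949422  0.034     ]
pad ((412.0294494628906, 234.61767578125), (2.1828205585479736, 8.48874568939209), 75.96376037597656)
[ 0.36175206 -0.35962122  0.027     ] 0.16497791939596673 -165.9100029343572
tunnel ((257.1528625488281, 194.88084411621094), (66.0240249633789, 34.058223724365234), 3.6913859844207764)
[array([0.45719267, 0.29993266, 0.097     ]), array([0.5756831 , 0.29314645, 0.097     ]), array([0.55583253, 0.06513887, 0.097     ]), array([0.43757013, 0.07440556, 0.097     ])]
```

View pics/crop.png

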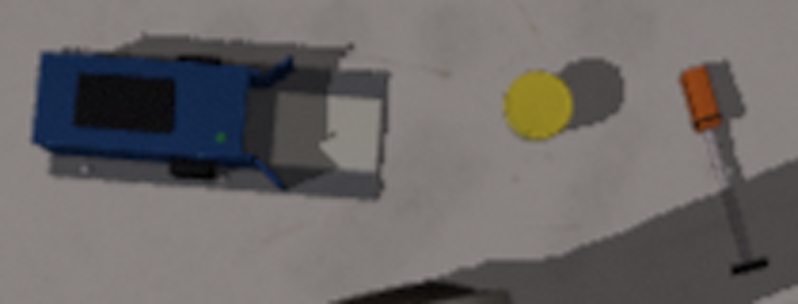

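The crop gives the plate's right end at crop px (388,70)–(380,198), the roof's right edge at about (250,67)–(247,160), and the lower plate edge running to (48,175). Next I work out the tunnel pose and the first move.

```bash
cat >> h.py <<'E'
def toolmove(o,target,yaw):
    from scipy.spatial.transform import Rotation as R
    q=o['tcp_rot'];r=R.from_quat([q[1],q[2],q[3],q[0]]);m=r.as_matrix()
    y0=np.arctan2(m[1,0],m[0,0]);dy=(np.radians(yaw)-y0+np.pi)%(2*np.pi)-np.pi
    return m.T@(np.array(target)-o['position'])*100, -dy, np.degrees(y0)
E
python3 - <<'E'
from h import *
import pickle
im=pickle.load(open('top0.pkl','rb'))
C=lambda a,b,z:cast(im,215+(a+.5)/3.8-.5,165+(b+.5)/3.8-.5,z)[:2]
A,B,D=C(388,70,.006),C(380,198,.006),C(48,175,.006)
r1,r2,r3,r4=C(250,67,.097),C(247,160,.097),C(33,143,.097),C(42,52,.097)
for n,d in(('plateend',A-B),('plateside',D-B),('roofend',r1-r2),('roof bot',r3-r2),('roof top',r4-r1)):print(n,np.linalg.norm(d),np.degrees(np.arctan2(d[1],d[0])))
for yaw in(85.4,86):
    t=np.radians(yaw);ex=np.array([np.cos(t),np.sin(t)])
    print(yaw,'mouth from plate',(A+B)/2+.115*ex,'from roof',(r1+r2)/2-.01*ex,'from roof far',(r3+r4)/2-.2*ex)
o=observe();print(toolmove(o,[.5115,-.162,.16],85.7))
E
```

```text
plateend 0.12432737070417249 -4.835016837943423
plateside 0.31778619984417966 84.7546500335524
roofend 0.0854220578381424 -2.4714362401491377
roof bot 0.19420213507575773 84.17038538297561
roof top 0.19010182097021328 84.58477176815934
85.4 mouth from plate [0.50683281 0.09560541] from roof [0.50523436 0.09440422] from roof far [0.5088294  0.09624182]
86 mouth from plate [0.50563193 0.0956957 ] from roof [0.50533878 0.09439637] from roof far [0.51091789 0.09608478]
(array([ 42.82498051, -25.15011572,   7.10854205]), np.float64(-1.1559677110000557), np.float64(19.46792890629831))
```

Request:
servo_tool --pt "3.2 -1.9 0.3" --pt "3.2 -1.9 0.3" --pt "3.2 -1.9 0.3" --pt "3.2 -1.9 0.3" --pt "3.2 -1.9 0.3" --pt "3.2 -1.9 0.3" --pt "3.2 -1.9 0.3" --pt "3.2 -1.9 0.3" --pt "3.2 -1.9 0.3" --pt "3.2 -1.9 0.3" --twist '[0, 0, 0, 0, 0, 0, 0, 0, 0, 0]' --jaw -1

```text
time_s: 0.93
position: [0.4307, -0.2546, 0.2011]
tcp_rot: [-0.0, 0.986, 0.169, -0.0]
wrist_force: [0.0, -0.7, -0.8]
grip_width: 0.0853
finger_force: 0.0
```

Request:
servo_tool --pt "0 0 0" --pt "0 0 0" --pt "0 0 0" --pt "0 0 0" --pt "0 0 0" --pt "0 0 0" --pt "0 0 0" --pt "0 0 0" --pt "0 0 0" --pt "0 0 0" --twist '[-0.117, -0.117, -0.117, -0.117, -0.117, -0.117, -0.117, -0.117, -0.117, -0.117]'

```text
time_s: 1.77
position: [0.4299, -0.2562, 0.201]
tcp_rot: [-0.0, 0.726, 0.687, -0.0]
wrist_force: [0.7, -0.1, -0.1]
grip_width: 0.0854
finger_force: 0.0
```

```bash
python3 - <<'E'
from h import *
o=observe();print(o['time_s'],o['position'],o['joints'],toolmove(o,[.5115,-.162,.042],84.7))
E
```

```text
1.7667 [ 0.42987483 -0.25620209  0.20102026] [-6.91592862e-01  7.31077960e-03  1.65258900e+00  7.54585194e-05
  1.48232158e+00 -6.36383706e-01] (array([ 9.84942097,  7.63752699, 15.90278395]), np.float64(0.03728650243265097), np.float64(86.83635922219516))
```

Request:
servo_tool --pt "1.97 1.53 1" --pt "1.97 1.53 1" --pt "1.97 1.53 1" --pt "1.97 1.53 1" --pt "1.97 1.53 1" --pt "0 0 0" --pt "0 0 0" --twist '[0, 0, 0, 0, 0, 0.037, 0]'

```text
time_s: 2.35
position: [0.5125, -0.1615, 0.1503]
tcp_rot: [-0.001, 0.741, 0.672, -0.0]
wrist_force: [-0.2, -0.1, 0.3]
grip_width: 0.0856
finger_force: 0.0
```

```bash
python3 - <<'E'
from h import *
import pickle
o=observe();print(o['position'],toolmove(o,[.5115,-.162,.042],84.7))
im=get_image('scene');pickle.dump(im,open('scene1.pkl','wb'))
I=im['img'];a,b=map(int,proj(im,[.51,-.16,.1]));cv2.imwrite('pics/s1.png',cv2.resize(I[b-60:b+50,a-110:a+90,::-1],None,fx=4,fy=4,interpolation=cv2.INTER_CUBIC));print(a,b,proj(im,[.5115,-.162,.071]))
m=cv2.inRange(cv2.cvtColor(I,cv2.COLOR_RGB2HSV),(20,120,80),(35,255,255));m[:b-50]=0;m[:,:a-40]=0;m[:,a+40:]=0;m[b+50:]=0;print(cv2.boundingRect(m))
E
```

```text
[ 0.51252283 -0.16150827  0.1503014 ] (array([-0.06746479, -0.07776522, 10.83024529]), np.float64(-0.005432171013663556), np.float64(84.38875952732378))
354 176 (np.float64(354.58318673203854), np.float64(182.14572863955655))
(314, 126, 79, 16)
```

View pics/s1.png

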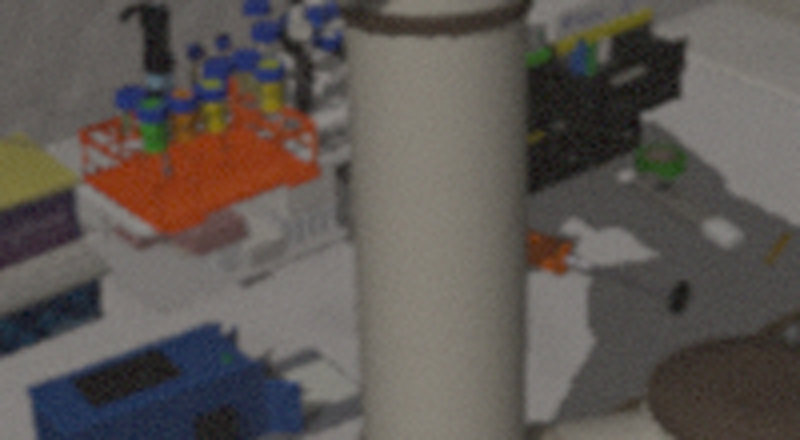

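The arm hides the cup in this view. The tunnel shows at lower left, and the pusher handle at about crop (550,250). I go down on the measured position.

Request:
servo_tool --pt "-0.1 -0.1 2" --pt "0 0 2" --pt "0 0 2" --pt "0 0 1.6" --pt "0 0 1.6" --pt "0 0 1.6" --pt "0 0 0" --twist '[0, 0, 0, 0, 0, 0, 0]'

```text
time_s: 2.98
position: [0.5096, -0.1637, 0.0409]
tcp_rot: [-0.002, 0.741, 0.672, -0.001]
wrist_force: [-0.5, -1.0, -1.1]
grip_width: 0.0852
finger_force: 0.0
```

Request:
servo_tool --pt "0 0 0" --pt "0 0 0" --pt "0 0 0" --pt "0 0 0" --pt "0 0 0" --pt "0 0 0" --pt "0 0 0" --twist '[0, 0, 0, 0, 0, 0, 0]' --jaw 1 --grip_force 45

```text
time_s: 3.57
position: [0.5118, -0.1641, 0.0451]
tcp_rot: [0.001, 0.741, 0.672, 0.0]
wrist_force: [-2.2, -0.2, 7.0]
grip_width: 0.0614
finger_force: 47.2
```

Request:
servo_tool --pt "0 0 -0.5" --pt "0 0 -1" --pt "0 0 -2" --pt "0 0 -2" --pt "0 0 -2" --pt "0 0 -2" --pt "0 0 0" --pt "0 0 0" --twist '[0, 0, 0, 0, 0, 0, 0, 0]' --grip_force 60

```text
time_s: 4.23
position: [0.5117, -0.1638, 0.1399]
tcp_rot: [0.001, 0.741, 0.672, 0.001]
wrist_force: [0.0, 0.1, -3.1]
grip_width: 0.0604
finger_force: 65.9
```

```bash
python3 - <<'E'
from h import *
o=observe();print(o['position'],o['wrist_force'],o['moment'],toolmove(o,[.5005,.0308,.14],84.7))
im=get_image('top');I=im['img']
im2=get_image('scene')
a,b=map(int,proj(im,[.51,-.16,.12]));c,d=map(int,proj(im2,[.51,-.16,.1]))
z=lambda I,a,b:cv2.resize(I[b-45:b+45,a-60:a+60,::-1],None,fx=3.3,fy=3.3,interpolation=cv2.INTER_CUBIC)
cv2.imwrite('pics/s2.png',np.hstack([z(I,a,b),z(im2['img'],c,d)]))
E
```

```text
[ 0.51171382 -0.16376426  0.13991323] [ 0.0190627   0.14766719 -3.0693351 ] [ 0.0054083   0.03077265 -0.04345193] (array([19.25375413, -3.01694403, -0.03280394]), np.float64(-0.0053592447245685015), np.float64(84.39293789590447))
```

View pics/s2.png

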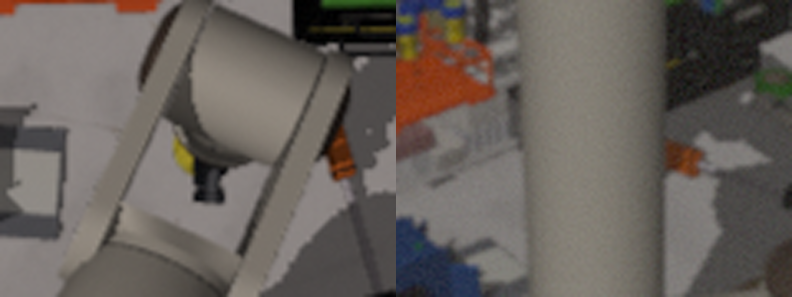

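The cup is held: the lid shows at crop (185,155) beside the finger, and the wrist carries about 3 N. I take it to the plate.

Request:
servo_tool --pt "2 -0.3 0" --pt "2 -0.3 0" --pt "2 -0.3 0" --pt "2 -0.3 0" --pt "2 -0.3 0" --pt "2 -0.3 0" --pt "2 -0.3 0" --pt "2 -0.3 0" --pt "2 -0.3 0" --pt "1.1 -0.3 0" --twist '[-0.005, 0, 0, 0, 0, 0, 0, 0, 0, 0]'

```text
time_s: 5.17
position: [0.4986, 0.0311, 0.1373]
tcp_rot: [-0.001, 0.739, 0.674, -0.0]
wrist_force: [-0.1, 0.0, -3.0]
grip_width: 0.0613
finger_force: 65.8
```

Request:
servo_tool --pt "0 0 2" --pt "0 0 2" --pt "0 0 1.5" --pt "0 0 1" --pt "0 0 1" --pt "0 0 0.5" --pt "0 0 0" --twist '[0, 0, 0, 0, 0, 0, 0]'

```text
time_s: 5.75
position: [0.4988, 0.0293, 0.0574]
tcp_rot: [-0.001, 0.739, 0.673, -0.0]
wrist_force: [0.5, 0.6, -2.5]
grip_width: 0.0609
finger_force: 65.8
```

```bash
python3 - <<'E'
from h import *
o=observe();print(o['position'],o['wrist_force'],o['moment'],toolmove(o,[.5005,.0308,.051],84.7))
im=get_image('top');im2=get_image('scene')
a,b=map(int,proj(im,[.5,.06,.08]));c,d=map(int,proj(im2,[.5,.06,.08]))
z=lambda I,a,b:cv2.resize(I[b-45:b+45,a-60:a+60,::-1],None,fx=3.3,fy=3.3,interpolation=cv2.INTER_CUBIC)
cv2.imwrite('pics/s3.png',np.hstack([z(im['img'],a,b),z(im2['img'],c,d)]))
E
```

```text
[0.49882486 0.02932173 0.05737425] [ 0.47489646  0.58787547 -2.51260402] [ 0.00976022 -0.00104108  0.05789607] (array([0.16272337, 0.15401761, 0.63720025]), np.float64(-0.0006753308649285472), np.float64(84.66130639166467))
```

View pics/s3.png

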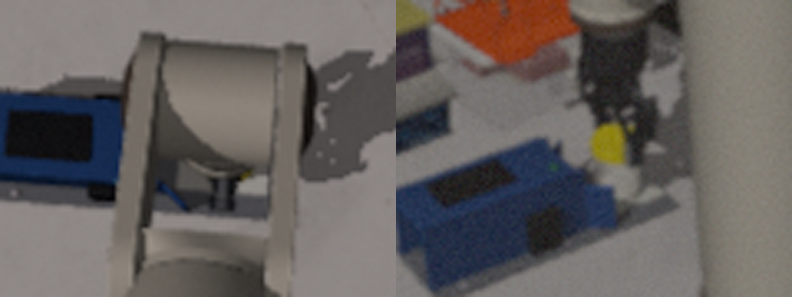

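The scene view shows the cup upright over the plate, lid at crop (610,145), just clear of it. I lower it slowly until it touches.

Request:
servo_tool --pt "0 0.15 0.2" --pt "0 0 0.2" --pt "0 0 0.1" --pt "0 0 0" --twist '[0, 0, 0, 0]'

```text
time_s: 6.18
position: [0.5007, 0.0293, 0.0533]
tcp_rot: [-0.0, 0.739, 0.673, 0.0]
wrist_force: [0.2, 0.3, -2.7]
grip_width: 0.0611
finger_force: 65.8
```

Request:
servo_tool --pt "0 0 0.1" --pt "0 0 0" --pt "0 0 0" --twist '[0, 0, 0]'

```text
time_s: 6.43
position: [0.5007, 0.0293, 0.0523]
tcp_rot: [-0.0, 0.739, 0.673, 0.0]
wrist_force: [1.1, -0.1, -2.6]
grip_width: 0.0608
finger_force: 65.8
```

Request:
servo_tool --pt "0 0 0.1" --pt "0 0 0" --pt "0 0 0" --twist '[0, 0, 0]'

```text
time_s: 6.68
position: [0.5008, 0.0293, 0.0514]
tcp_rot: [0.0, 0.739, 0.673, 0.0]
wrist_force: [0.7, -0.2, -1.4]
grip_width: 0.061
finger_force: 65.9
```

Request:
servo_tool --pt "0 0 0.1" --pt "0 0 0" --pt "0 0 0" --twist '[0, 0, 0]'

```text
time_s: 6.93
position: [0.501, 0.0293, 0.0512]
tcp_rot: [0.0, 0.739, 0.674, 0.0]
wrist_force: [-4.1, -0.2, 12.5]
grip_width: 0.0609
finger_force: 67.2
```

Request:
servo_tool --pt "0 0 -0.05" --pt "0 0 0" --pt "0 0 0" --pt "0 0 0" --pt "0 0 0" --pt "0 0 0" --pt "0 0 0" --twist '[0, 0, 0, 0, 0, 0, 0]' --jaw -1

```text
time_s: 7.52
position: [0.5007, 0.0293, 0.0508]
tcp_rot: [-0.0, 0.739, 0.673, 0.0]
wrist_force: [-0.2, 0.0, -0.7]
grip_width: 0.0855
finger_force: 0.0
```

Request:
servo_tool --pt "0 0 -0.5" --pt "0 0 -1" --pt "0 0 -1.5" --pt "0 0 -2" --pt "0 0 -2" --pt "0 0 -3" --pt "-2 0 -1" --pt "-3 0 0" --pt "-3.5 0 0" --pt "-3.5 0 0" --twist '[0, 0, 0, 0, 0, 0, 0, 0, 0, 0]'

```text
time_s: 8.35
position: [0.4894, -0.0912, 0.1623]
tcp_rot: [0.001, 0.739, 0.674, 0.0]
wrist_force: [2.5, 0.3, -1.2]
grip_width: 0.0854
finger_force: 0.0
```

Request:
servo_tool --pt "-3 0 0" --pt "-3 0 0" --pt "-3 0 0" --pt "-3 0 0" --pt "-3 0 0" --pt "-2 0 0" --pt "0 0 0" --pt "0 0 0" --pt "0 0 0" --pt "0 0 0" --twist '[0, 0, 0, 0, 0, 0, -0.12, -0.12, -0.12, -0.12]'

```text
time_s: 9.18
position: [0.4738, -0.2597, 0.1618]
tcp_rot: [0.0, 0.556, 0.831, 0.0]
wrist_force: [0.5, 0.5, -0.7]
grip_width: 0.0854
finger_force: 0.0
```

Request:
servo_tool --pt "0 0 0" --pt "0 0 0" --pt "0 0 0" --pt "0 0 0" --pt "0 0 0" --pt "0 0 0" --pt "0 0 0" --pt "0 0 0" --pt "0 0 0" --pt "0 0 0" --twist '[-0.12, -0.12, -0.12, -0.12, -0.12, -0.12, -0.12, -0.12, -0.12, -0.12]'

```text
time_s: 10.02
position: [0.4738, -0.2595, 0.1619]
tcp_rot: [0.0, -0.011, 1.0, -0.0]
wrist_force: [-0.4, -0.0, -0.9]
grip_width: 0.0856
finger_force: 0.0
```

```bash
python3 - <<'E'
from h import *
import pickle
im=get_image('top');I=im['img'];pickle.dump(im,open('top3.pkl','wb'))
hsv=cv2.cvtColor(I,cv2.COLOR_RGB2HSV)
m=cv2.inRange(hsv,(20,120,60),(35,255,255));k=m*0;k[175:215,280:320]=m[175:215,280:320]
M=cv2.moments(k,True);print(M['m00']);p=cast(im,M['m10']/M['m00'],M['m01']/M['m00'],.077);t=np.radians(84.7);d=p[:2]-[.5065,.0955];print('cup',p,'tunnel',d@[np.cos(t),np.sin(t)],d@[-np.sin(t),np.cos(t)])
o=observe();print(o['time_s'],o['position'],o['joints'],toolmove(o,[.5216,-.3195,.12],-165.9))
E
```

```text
267.0
cup [0.50190732 0.03165425 0.077     ] tunnel -0.06399701467966927 -0.0013244278660570318
10.0667 [ 0.47385323 -0.25949782  0.16187781] [-6.43694536e-01  1.11597583e-01  1.62267960e+00  5.38338718e-05
  1.40652506e+00 -2.24669673e+00] (array([-4.57632245, -6.14891425,  4.19354227]), np.float64(-0.21389418963174167), np.float64(-178.1552343282697))
```

Request:
servo_tool --pt "-1.5 -2 1" --pt "-1.5 -2 1" --pt "-1.58 -2.15 1" --pt "0 0 1" --pt "0 0 0.2" --pt "0 0 0" --twist '[0, 0, 0, -0.107, -0.107, 0]'

```text
time_s: 10.57
position: [0.5204, -0.3202, 0.1183]
tcp_rot: [-0.001, -0.116, 0.993, 0.001]
wrist_force: [-0.7, -0.8, 0.6]
grip_width: 0.0853
finger_force: 0.0
```

```bash
python3 - <<'E'
from h import *
o=observe();print(o['position'],o['joints'][5],toolmove(o,[.5216,-.3195,.006],-165.9))
im=get_image('top');im2=get_image('scene')
a,b=map(int,proj(im,[.45,-.33,.03]));c,d=map(int,proj(im2,[.45,-.33,.05]))
z=lambda I,a,b:cv2.resize(I[b-45:b+45,a-60:a+60,::-1],None,fx=3.3,fy=3.3,interpolation=cv2.INTER_CUBIC)
cv2.imwrite('pics/s4.png',np.hstack([z(im['img'],a,b),z(im2['img'],c,d)]))
E
```

```text
[ 0.52038544 -0.32024398  0.11829355] -2.481283692180675 (array([-0.14561812,  0.02969075, 11.22927508]), np.float64(-0.013350713388433633), np.float64(-166.66493953064605))
```

View pics/s4.png

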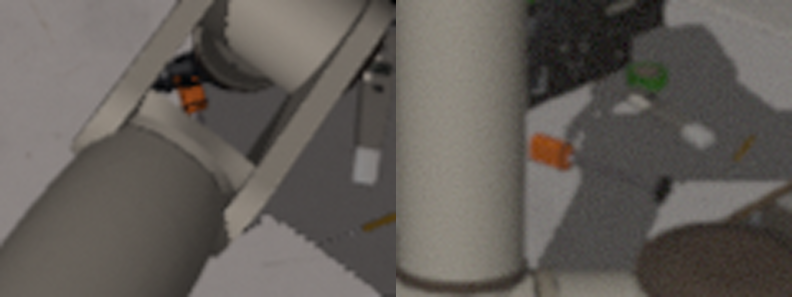

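The handle sits under the gripper, with its pad end at top-crop (192,97), as computed. I descend and grip.

Request:
servo_tool --pt "-0.15 0 2" --pt "0 0 2" --pt "0 0 2" --pt "0 0 2" --pt "0 0 1.5" --pt "0 0 1" --pt "0 0 0.5" --pt "0 0 0" --pt "0 0 0" --twist '[-0.013, 0, 0, 0, 0, 0, 0, 0, 0]'

```text
time_s: 11.42
position: [0.5224, -0.3201, 0.0097]
tcp_rot: [0.0, -0.121, 0.993, -0.0]
wrist_force: [1.0, 1.3, 0.3]
grip_width: 0.0855
finger_force: 0.0
```

Request:
servo_tool --pt "0 0 0" --pt "0 0 0" --pt "0 0 0" --pt "0 0 0" --pt "0 0 0" --pt "0 0 0" --pt "0 0 0" --pt "0 0 0" --pt "0 0 0" --pt "0 0 0" --twist '[0, 0, 0, 0, 0, 0, 0, 0, 0, 0]' --jaw 1 --grip_force 80

```text
time_s: 12.25
position: [0.5223, -0.3201, 0.0093]
tcp_rot: [0.0, -0.121, 0.993, -0.0]
wrist_force: [-0.8, -0.1, 5.2]
grip_width: 0.0204
finger_force: 79.2
```

Request:
servo_tool --pt "0 0 -1" --pt "0 0 -2" --pt "0 0 -3" --pt "0 0 -3" --pt "0 0 -3" --pt "0 0 0" --pt "0 0 0" --pt "0 0 0" --pt "0 0 0" --pt "0 0 0" --twist '[0, 0, 0, 0, 0, 0.1, 0.12, 0.12, 0.12, 0.12]'

```text
time_s: 13.08
position: [0.5219, -0.3197, 0.1294]
tcp_rot: [-0.0, 0.171, 0.985, 0.0]
wrist_force: [0.2, 0.0, -0.9]
grip_width: 0.0209
finger_force: 78.2
```

Request:
servo_tool --pt "0 0 0" --pt "0 0 0" --pt "0 0 0" --pt "0 0 0" --pt "0 0 0" --pt "0 0 0" --pt "0 0 0" --pt "0 0 0" --pt "0 0 0" --pt "0 0 0" --twist '[0.12, 0.12, 0.12, 0.12, 0.12, 0.12, 0.12, 0.12, 0.12, 0.12]'

```text
time_s: 13.92
position: [0.5219, -0.3197, 0.1293]
tcp_rot: [-0.0, 0.697, 0.717, 0.0]
wrist_force: [0.6, 0.4, -2.0]
grip_width: 0.0206
finger_force: 78.2
```

```bash
cat >> h.py <<'E'
M0=np.array([.5065,.0955]);t0=np.radians(84.7);EX=np.array([np.cos(t0),np.sin(t0)]);EY=np.array([-EX[1],EX[0]])
def W(x,y,z): return [*(M0+x/1000*EX+y/1000*EY),z]
def tun(p): d=np.array(p[:2])-M0;return d@EX*1000,d@EY*1000
E
python3 - <<'E'
from h import *
im=get_image('top');hsv=cv2.cvtColor(im['img'],cv2.COLOR_RGB2HSV)
o=observe();print(o['time_s'],o['position'],o['wrist_force'],o['joints'],tun(o['position']),toolmove(o,W(-310,-1,.1),84.7))
a,b=map(int,proj(im,[.5,-.2,.1]));im2=get_image('scene');c,d=map(int,proj(im2,[.5,-.15,.1]))
z=lambda I,a,b:cv2.resize(I[b-45:b+45,a-60:a+60,::-1],None,fx=3.3,fy=3.3,interpolation=cv2.INTER_CUBIC)
cv2.imwrite('pics/s5.png',np.hstack([z(im['img'],a,b),z(im2['img'],c,d)]));print(a,b,c,d)
E
```

```text
13.9667 [ 0.52194886 -0.31974471  0.12924792] [-0.97007874  0.02401074 -1.01057405] [-6.75507273e-01  2.79313707e-01  1.49066845e+00  1.44177729e-04
  1.37181069e+00 -6.93542240e-01] (np.float64(-412.0423904092924), np.float64(-53.739205003198926)) (array([10.72293138, -4.11619856,  2.92759124]), np.float64(0.11050889522834595), np.float64(91.03169329523762))
368 194 354 178
```

View pics/s5.png

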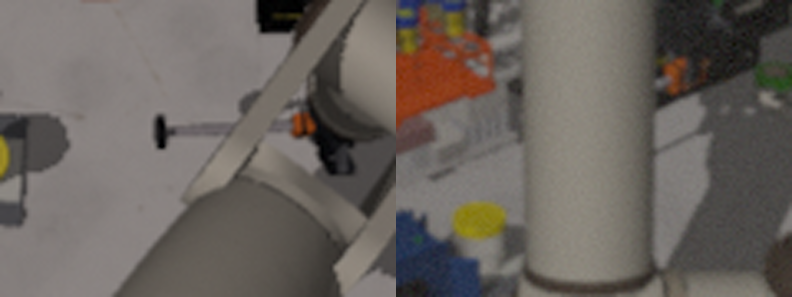

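The pusher is held straight, with its pad at top-crop (160,131) and the rod running to the handle at (305,125). The scene view shows the cup standing upright at (480,230).

```bash
python3 - <<'E'
from h import *
im=get_image('top');I=im['img'];o=observe()
s=I[170:205,345:365].astype(int);m=(s.sum(2)<100).astype(np.uint8)
n,l,st,ce=cv2.connectedComponentsWithStats(m);i=1+np.argmax(st[1:,4]);print(st[i],ce[i])
u,v=ce[i]+[345,170];p=cast(im,u,v,.138);d=p-o['position'];print(p,np.linalg.norm(d[:2]),np.degrees(np.arctan2(d[1],d[0])),toolmove(o,W(-310,-1,.1),84.7)[2])
E
```

```text
[11 15  2  9 17] [11.47058824 19.23529412]
[ 0.51187905 -0.15596604  0.138     ] 0.16414834277228912 93.53254880536129 92.12343407484849
```

Request:
servo_tool --pt "0 0 0" --pt "0 0 0" --pt "0 0 0" --twist '[0.07, 0.07, 0]'

```text
time_s: 14.32
position: [0.522, -0.3198, 0.129]
tcp_rot: [-0.0, 0.743, 0.669, 0.0]
wrist_force: [-0.2, 0.1, -1.5]
grip_width: 0.0206
finger_force: 78.2
```

```bash
python3 - <<'E'
from h import *
o=observe();print(toolmove(o,W(-320,-1,.032),84))
E
```

```text
(array([ 9.142797  , -5.39523129,  9.70082922]), np.float64(-0.00032879445093048076), np.float64(83.98116146563437))
```

Request:
servo_tool --pt "1.5 -0.9 0.5" --pt "1.5 -0.9 0.5" --pt "1.5 -0.9 0.5" --pt "1.5 -0.9 0.5" --pt "1.5 -0.9 1" --pt "1.5 -0.9 1.7" --pt "0 0 1.8" --pt "0 0 1.6" --pt "0 0 1.6" --pt "0 0 0" --twist '[0, 0, 0, 0, 0, 0, 0, 0, 0, 0]'

```text
time_s: 15.15
position: [0.4766, -0.2238, 0.0293]
tcp_rot: [-0.002, 0.742, 0.671, -0.0]
wrist_force: [-0.3, -0.3, -2.7]
grip_width: 0.0209
finger_force: 78.4
```

```bash
python3 - <<'E'
from h import *
im=get_image('top');I=im['img'];o=observe()
x,y=map(int,proj(im,W(-145,-1,.04)));s=I[y-18:y+18,x-12:x+12].astype(int);m=(s.sum(2)<100).astype(np.uint8)
n,l,st,ce=cv2.connectedComponentsWithStats(m);i=1+np.argmax(st[1:,4]);print(st[i],ce[i])
u,v=ce[i]+[x-12,y-18];p=cast(im,u,v,.05);print('pad',tun(p),'tcp',tun(o['position']),o['position'],toolmove(o,W(-262,-1,.032),84))
cv2.imwrite('pics/s6.png',cv2.resize(I[y-40:y+40,x-70:x+80,::-1],None,fx=5,fy=5,interpolation=cv2.INTER_CUBIC))
E
```

```text
[15 16  2  8 14] [15.42857143 19.07142857]
pad (np.float64(-156.66619494944572), np.float64(2.5268337300404164)) tcp (np.float64(-321.0259302183669), np.float64(-0.3680474511904362)) [ 0.47721312 -0.22418744  0.03096778] (array([ 5.90304493,  0.0095167 , -0.09603479]), np.float64(0.0031590384543145333), np.float64(84.18099957075175))
```

View pics/s6.png

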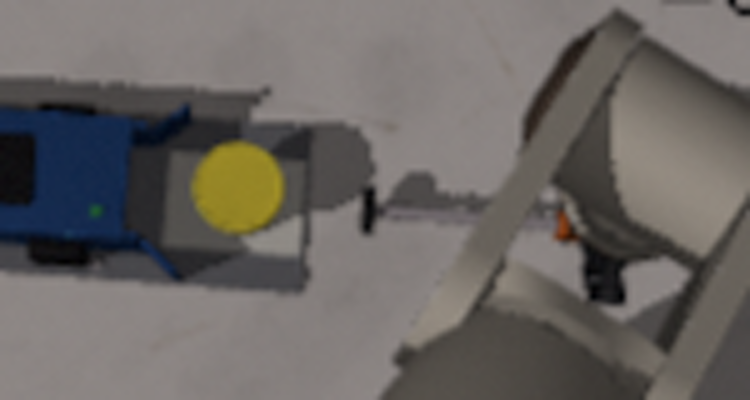

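The pad (crop (368,211)) lines up with the cup (238,187) once the lid's height is allowed for, lying about 3–4 mm to the left. I turn slightly to centre it and close in on the cup.

Request:
servo_tool --pt "0.8 0 0" --pt "1 -0.03 0" --pt "1 -0.03 0" --pt "1 -0.03 0" --pt "0.8 -0.03 0" --pt "0.4 -0.02 0" --pt "0.4 -0.02 0" --pt "0.4 -0.02 0" --pt "0.4 0 0" --pt "0 0 0" --twist '[0.02, 0, 0, 0, 0, 0, 0, 0, 0, 0]'

```text
time_s: 16.03
position: [0.4838, -0.1625, 0.0318]
tcp_rot: [-0.0, 0.75, 0.661, 0.0]
wrist_force: [0.3, -1.1, -1.1]
grip_width: 0.0208
finger_force: 78.3
```

```bash
cat > m.py <<'E'
from h import *
im=get_image('top');I=im['img'];o=observe();hsv=cv2.cvtColor(I,cv2.COLOR_RGB2HSV)
m=cv2.inRange(hsv,(20,120,60),(35,255,255));k=m*0;k[170:220,270:345]=m[170:220,270:345]
M=cv2.moments(k,True)
if M['m00']: print('cup',M['m00'],tun(cast(im,M['m10']/M['m00'],M['m01']/M['m00'],.077)))
print(o['time_s'],'tcp',tun(o['position']),o['position'][2],o['wrist_force'],toolmove(o,W(0,0,.031),84.7)[2])
x,y=map(int,proj(im,[*(o['position'][:2]+.164*EX),.04]));s=I[y-14:y+14,x-8:x+8].astype(int);m=(s.sum(2)<100).astype(np.uint8)
n,l,st,ce=cv2.connectedComponentsWithStats(m)
if n>1: i=1+np.argmax(st[1:,4]);u,v=ce[i]+[x-8,y-14];print('pad',st[i],tun(cast(im,u,v,.05)))
E
python3 m.py
```

```text
cup 270.0 (np.float64(-61.525882108013995), np.float64(-1.2689066230316541))
16.0833 tcp (np.float64(-259.2888132085283), np.float64(-1.1940775563421393)) 0.0317913621400982 [-0.17936203 -1.01580263 -1.78268173] 82.79959217277826
pad [ 7 10  3  9 12] (np.float64(-95.57678443035975), np.float64(-0.8916206678751761))
```

Request:
servo_tool --pt "0.4 -0.01 0" --pt "0.6 -0.02 0" --pt "0.7 -0.02 0" --pt "0.7 -0.02 0" --pt "0.7 -0.02 0" --pt "0.7 -0.02 0" --pt "0.7 -0.02 0" --pt "0.7 -0.02 0" --pt "0.5 -0.02 0" --pt "0.3 -0.01 0" --twist '[0, 0, 0, 0, 0, 0, 0, 0, 0, 0]'

```text
time_s: 16.92
position: [0.4894, -0.1024, 0.0318]
tcp_rot: [-0.0, 0.75, 0.661, -0.0]
wrist_force: [-1.6, -2.8, -0.7]
grip_width: 0.0206
finger_force: 78.5
```

```bash
python3 m.py
```

```text
cup 205.0 (np.float64(-8.173533097261386), np.float64(-3.0518050891349167))
16.9667 tcp (np.float64(-198.4366770416155), np.float64(-1.227037059186248)) 0.03170202729689002 [ 0.13926566  0.42105272 -1.03835925] 82.8184760095529
pad [ 0  0  8  3 19] (np.float64(-13.833724320131674), np.float64(-45.75613311501215))
```

Request:
servo_tool --pt "0.5 -0.02 0" --pt "0.6 -0.02 0" --pt "0.6 -0.02 0" --pt "0.6 -0.02 0" --pt "0.4 -0.01 0" --pt "0 0 0" --twist '[0, 0, 0, 0, 0, 0]'

```text
time_s: 17.47
position: [0.492, -0.0754, 0.0318]
tcp_rot: [-0.0, 0.75, 0.661, 0.0]
wrist_force: [0.1, 0.0, -2.2]
grip_width: 0.0206
finger_force: 78.3
```

Request:
servo_tool --pt "0.3 -0.01 0" --pt "0.4 -0.01 0" --pt "0.4 -0.01 0" --pt "0.4 -0.01 0" --pt "0.4 -0.02 0" --pt "0.4 -0.01 0" --twist '[0, 0, 0, 0, 0, 0]'

```text
time_s: 17.97
position: [0.4939, -0.0532, 0.0317]
tcp_rot: [-0.0, 0.75, 0.661, -0.0]
wrist_force: [-3.3, -6.7, -0.5]
grip_width: 0.021
finger_force: 78.7
```

```bash
python3 m.py
```

```text
18.0167 tcp (np.float64(-148.5382116258249), np.float64(-1.2554435353668743)) 0.03172694329867731 [ 0.02139934 -1.05255474 -0.88898933] 82.79989192775949
pad [ 9  1  7  6 30] (np.float64(3.8401553733855125), np.float64(-37.2254621949312))
```

Request:
servo_tool --pt "0.3 -0.01 0" --pt "0.3 -0.01 0" --pt "0.3 -0.01 0" --pt "0.3 -0.01 0" --pt "0.3 -0.01 0" --pt "0 0 0" --twist '[0, 0, 0, 0, 0, 0]'

```text
time_s: 18.52
position: [0.4955, -0.0379, 0.0318]
tcp_rot: [-0.0, 0.75, 0.661, 0.0]
wrist_force: [0.0, 0.6, -0.8]
grip_width: 0.0207
finger_force: 78.4
```

Request:
servo_tool --pt "0.3 -0.01 0" --pt "0.3 -0.01 0" --pt "0.3 -0.01 0" --pt "0.3 -0.01 0" --pt "0.3 -0.01 0" --pt "0 0 0" --pt "0 0 0" --twist '[0, 0, 0, 0, 0, 0, 0]'

```text
time_s: 19.1
position: [0.497, -0.0231, 0.0318]
tcp_rot: [-0.0, 0.75, 0.661, 0.0]
wrist_force: [0.2, -0.2, -1.4]
grip_width: 0.0204
finger_force: 78.4
```

```bash
python3 m.py|grep tcp
```

```text
19.15 tcp (np.float64(-119.16661714496668), np.float64(-1.504169355066159)) 0.031830127899460825 [-0.57242119  0.16055885 -1.68661231] 82.79295359166393
```

Request:
servo_tool --pt "0.2 -0.01 0" --pt "0.2 -0.01 0" --pt "0.2 0 0" --pt "0.2 -0.01 0" --pt "0.2 -0.01 0" --pt "0.1 0 0" --pt "0.1 0 0" --pt "0 0 0" --twist '[0, 0, 0, 0, 0, 0, 0, 0]'

```text
time_s: 19.82
position: [0.4981, -0.0113, 0.0318]
tcp_rot: [-0.0, 0.75, 0.661, 0.0]
wrist_force: [0.3, -0.4, -0.9]
grip_width: 0.0208
finger_force: 78.4
```

Request:
servo_tool --pt "0.1 0 0" --pt "0.1 -0.01 0" --pt "0 0 0" --twist '[0, 0, 0]'

```text
time_s: 20.07
position: [0.4982, -0.0094, 0.0318]
tcp_rot: [-0.0, 0.75, 0.661, 0.0]
wrist_force: [-0.2, -1.5, -1.1]
grip_width: 0.0202
finger_force: 78.4
```

Request:
servo_tool --pt "0.06 0 0" --pt "0.06 0 0" --pt "0 0 0" --twist '[0, 0, 0]'

```text
time_s: 20.32
position: [0.4984, -0.0082, 0.0318]
tcp_rot: [-0.0, 0.75, 0.661, 0.0]
wrist_force: [0.9, -1.2, -1.2]
grip_width: 0.0205
finger_force: 78.4
```

Request:
servo_tool --pt "0.06 0 0" --pt "0.06 0 0" --pt "0 0 0" --twist '[0, 0, 0]'

```text
time_s: 20.57
position: [0.4985, -0.007, 0.0318]
tcp_rot: [-0.0, 0.75, 0.661, 0.0]
wrist_force: [1.1, -0.8, -1.8]
grip_width: 0.0203
finger_force: 78.4
```

Request:
servo_tool --pt "0.06 -0.01 0" --pt "0.06 0 0" --pt "0 0 0" --twist '[0, 0, 0]'

```text
time_s: 20.82
position: [0.4986, -0.0058, 0.0318]
tcp_rot: [-0.0, 0.75, 0.661, 0.0]
wrist_force: [-1.2, -1.6, -2.3]
grip_width: 0.0203
finger_force: 78.4
```

Request:
servo_tool --pt "0.06 0 0" --pt "0.06 0 0" --pt "0 0 0" --twist '[0, 0, 0]'

```text
time_s: 21.07
position: [0.4987, -0.0046, 0.0318]
tcp_rot: [-0.0, 0.75, 0.661, 0.0]
wrist_force: [-0.1, -2.0, -0.8]
grip_width: 0.0206
finger_force: 78.4
```

Request:
servo_tool --pt "0.06 0 0" --pt "0.06 0 0" --pt "0 0 0" --twist '[0, 0, 0]'

```text
time_s: 21.32
position: [0.4989, -0.0034, 0.0318]
tcp_rot: [-0.0, 0.75, 0.661, 0.0]
wrist_force: [0.3, -1.2, -2.1]
grip_width: 0.0205
finger_force: 78.4
```

Request:
servo_tool --pt "0.06 -0.01 0" --pt "0.06 0 0" --pt "0 0 0" --twist '[0, 0, 0]'

```text
time_s: 21.57
position: [0.4989, -0.0022, 0.0318]
tcp_rot: [-0.0, 0.75, 0.661, 0.0]
wrist_force: [0.1, -0.5, -1.0]
grip_width: 0.021
finger_force: 78.4
```

Request:
servo_tool --pt "0.06 0 0" --pt "0.06 0 0" --pt "0 0 0" --twist '[0, 0, 0]'

```text
time_s: 21.82
position: [0.4991, -0.001, 0.0318]
tcp_rot: [-0.0, 0.75, 0.661, 0.0]
wrist_force: [-0.5, -1.5, -1.2]
grip_width: 0.021
finger_force: 78.4
```

Request:
servo_tool --pt "0.06 0 0" --pt "0.06 0 0" --pt "0 0 0" --twist '[0, 0, 0]'

```text
time_s: 22.07
position: [0.4992, 0.0002, 0.0318]
tcp_rot: [-0.0, 0.75, 0.661, 0.0]
wrist_force: [0.5, -1.5, -0.8]
grip_width: 0.0207
finger_force: 78.4
```

Request:
servo_tool --pt "0.06 -0.01 0" --pt "0.06 0 0" --pt "0 0 0" --twist '[0, 0, 0]'

```text
time_s: 22.32
position: [0.4993, 0.0013, 0.0318]
tcp_rot: [-0.0, 0.75, 0.661, 0.0]
wrist_force: [0.6, -1.4, -1.5]
grip_width: 0.0207
finger_force: 78.4
```

Request:
servo_tool --pt "0.06 0 0" --pt "0.06 0 0" --pt "0 0 0" --twist '[0, 0, 0]'

```text
time_s: 22.57
position: [0.4994, 0.0026, 0.0318]
tcp_rot: [-0.0, 0.75, 0.661, 0.0]
wrist_force: [-0.3, -1.2, -1.4]
grip_width: 0.0206
finger_force: 78.4
```

Request:
servo_tool --pt "0.06 0 0" --pt "0.06 0 0" --pt "0 0 0" --twist '[0, 0, 0]'

```text
time_s: 22.82
position: [0.4996, 0.0037, 0.0318]
tcp_rot: [-0.0, 0.75, 0.661, 0.0]
wrist_force: [1.1, -1.0, -1.6]
grip_width: 0.0207
finger_force: 78.4
```

Request:
servo_tool --pt "0.06 -0.01 0" --pt "0.06 0 0" --pt "0 0 0" --twist '[0, 0, 0]'

```text
time_s: 23.07
position: [0.4996, 0.0049, 0.0318]
tcp_rot: [-0.0, 0.75, 0.661, 0.0]
wrist_force: [-0.8, -0.8, -1.2]
grip_width: 0.0207
finger_force: 78.4
```

Request:
servo_tool --pt "0.06 0 0" --pt "0.06 0 0" --pt "0 0 0" --twist '[0, 0, 0]'

```text
time_s: 23.32
position: [0.4998, 0.0061, 0.0318]
tcp_rot: [-0.0, 0.75, 0.661, 0.0]
wrist_force: [0.4, -1.2, -0.5]
grip_width: 0.0203
finger_force: 78.4
```

Request:
servo_tool --pt "0.06 0 0" --pt "0.06 0 0" --pt "0 0 0" --twist '[0, 0, 0]'

```text
time_s: 23.57
position: [0.4999, 0.0073, 0.0318]
tcp_rot: [-0.0, 0.75, 0.661, 0.0]
wrist_force: [-0.3, -0.9, -2.0]
grip_width: 0.021
finger_force: 78.4
```

Request:
servo_tool --pt "0.06 -0.01 0" --pt "0.06 0 0" --pt "0 0 0" --twist '[0, 0, 0]'

```text
time_s: 23.82
position: [0.5, 0.0085, 0.0318]
tcp_rot: [-0.0, 0.75, 0.661, 0.0]
wrist_force: [0.1, -1.0, -1.2]
grip_width: 0.0205
finger_force: 78.4
```

Request:
servo_tool --pt "0.06 0 0" --pt "0.06 0 0" --pt "0 0 0" --twist '[0, 0, 0]'

```text
time_s: 24.07
position: [0.5001, 0.0097, 0.0318]
tcp_rot: [-0.0, 0.75, 0.661, 0.0]
wrist_force: [-0.7, -1.0, -1.3]
grip_width: 0.0207
finger_force: 78.4
```

Request:
servo_tool --pt "0.06 0 0" --pt "0.06 0 0" --pt "0 0 0" --twist '[0, 0, 0]'

```text
time_s: 24.32
position: [0.5003, 0.0105, 0.0318]
tcp_rot: [0.0, 0.75, 0.661, -0.0]
wrist_force: [0.6, -5.3, -1.9]
grip_width: 0.0206
finger_force: 78.3
```

Request:
servo_tool --pt "0.03 0 0" --pt "0 0 0" --twist '[0, 0]'

```text
time_s: 24.48
position: [0.5003, 0.0106, 0.0318]
tcp_rot: [0.0, 0.75, 0.661, -0.0]
wrist_force: [-0.5, -8.1, -1.9]
grip_width: 0.0211
finger_force: 78.3
```

Request:
servo_tool --pt "-0.2 0 0" --pt "-0.5 0.01 0" --pt "-1 0.03 0" --pt "-1.5 0.05 0" --pt "-2 0.06 0" --pt "-2 0.07 0" --pt "-2 0.07 0" --pt "-2 0.07 0" --pt "-2 0.06 0" --pt "-2 0.07 0" --twist '[0, 0, 0, 0, 0, 0, 0, 0, 0, 0]'

```text
time_s: 25.32
position: [0.4857, -0.1419, 0.0319]
tcp_rot: [-0.0, 0.75, 0.661, 0.0]
wrist_force: [-0.0, 0.0, -0.7]
grip_width: 0.0207
finger_force: 78.3
```

Request:
servo_tool --pt "-2 0.07 0" --pt "-2 0.07 0" --pt "-2 0.07 0" --pt "-2 0.07 0" --pt "-2 0.07 0" --pt "-2 0.07 0" --pt "-2 0.07 0" --pt "-2 0 0" --pt "-1 0 0" --pt "0 0 0" --twist '[0, 0, 0, 0, 0, 0, 0, 0, 0, 0]'

```text
time_s: 26.15
position: [0.4689, -0.3117, 0.0317]
tcp_rot: [0.0, 0.751, 0.66, -0.0]
wrist_force: [-0.1, -0.0, -1.1]
grip_width: 0.0206
finger_force: 78.3
```

Request:
servo_tool --pt "0 0 0.7" --pt "0 0 0.6" --pt "0 0 0.4" --pt "0 0 0.2" --pt "0 0 0.1" --pt "0 0 0" --twist '[0, 0, 0, 0, 0, 0]'

```text
time_s: 26.65
position: [0.4696, -0.3091, 0.0115]
tcp_rot: [-0.0, 0.75, 0.661, 0.0]
wrist_force: [-0.8, -0.4, -2.0]
grip_width: 0.0209
finger_force: 78.3
```

```bash
python3 - <<'E'
from h import *
o=observe();print(o['time_s'],o['position'],tun(o['position']),o['wrist_force'])
im=get_image('top');im2=get_image('scene')
cv2.imwrite('pics/s7.png',np.hstack([cv2.resize(J['img'][150:260,210:430,::-1] if n else J['img'][110:220,220:440,::-1],None,fx=1.8,fy=1.8,interpolation=cv2.INTER_CUBIC) for n,J in((1,im),(0,im2))]))
E
```

```text
26.65 [ 0.46960244 -0.30911654  0.01151984] (np.float64(-406.2949294815377), np.float64(-0.6348580026657014)) [-0.77671077 -0.39331453 -1.99902841]
```

View pics/s7.png

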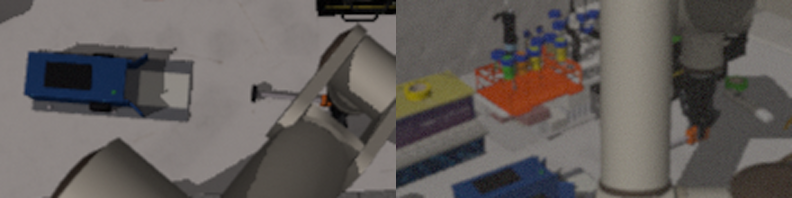

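The cup is inside the tunnel and out of sight. The pusher pad at top-crop (255,92) is well clear of the plate, whose end is at x≈192. I lower the last 2 mm, release and retreat.

Request:
servo_tool --pt "0 0 0.1" --pt "0 0 0.1" --pt "0 0 0" --twist '[0, 0, 0]'

```text
time_s: 27.0
position: [0.4695, -0.3096, 0.0097]
tcp_rot: [-0.0, 0.75, 0.661, 0.0]
wrist_force: [-0.2, -0.2, -1.5]
grip_width: 0.0209
finger_force: 78.3
```

Request:
servo_tool --pt "0 0 0" --pt "0 0 0" --pt "0 0 0" --pt "0 0 0" --pt "0 0 0" --pt "0 0 0" --pt "0 0 0" --pt "0 0 0" --twist '[0, 0, 0, 0, 0, 0, 0, 0]' --jaw -1

```text
time_s: 27.67
position: [0.4696, -0.3096, 0.0098]
tcp_rot: [-0.0, 0.75, 0.661, 0.0]
wrist_force: [-0.1, -0.1, -0.6]
grip_width: 0.0853
finger_force: 0.0
```

Request:
servo_tool --pt "0 0 -0.5" --pt "0 0 -1" --pt "0 0 -2" --pt "0 0 -3" --pt "0 0 -3" --pt "0 0 -3" --pt "-3 0 -2" --pt "-3 0 -1" --pt "-3 0 0" --pt "-3 0 0" --twist '[0, 0, 0, 0, 0, 0, 0, 0, 0, 0]'

```text
time_s: 28.5
position: [0.4545, -0.4301, 0.1671]
tcp_rot: [0.001, 0.75, 0.661, 0.0]
wrist_force: [-0.3, 0.3, 0.1]
grip_width: 0.0856
finger_force: 0.0
```

Request:
servo_tool --pt "-2 0 0" --pt "-2 0 0" --pt "0 0 0" --pt "0 0 0" --twist '[0, 0, 0, 0]'

```text
time_s: 28.83
position: [0.4491, -0.4689, 0.1652]
tcp_rot: [-0.0, 0.751, 0.661, 0.0]
wrist_force: [-0.1, 0.6, 0.3]
grip_width: 0.0855
finger_force: 0.0
```

```bash
python3 - <<'E'
from h import *
o=observe();print(o['time_s'],o['position'],o['wrist_force'])
im=get_image('top');I=im['img'];hsv=cv2.cvtColor(I,cv2.COLOR_RGB2HSV)
m=cv2.inRange(hsv,(3,130,60),(18,255,255));k=m*0;k[180:240,370:420]=m[180:240,370:420];print(cv2.boundingRect(k))
cv2.imwrite('pics/s8.png',cv2.resize(I[140:260,140:440,::-1],None,fx=2.6,fy=2.6,interpolation=cv2.INTER_CUBIC))
E
```

```text
28.8333 [ 0.44911499 -0.46886771  0.16523284] [-0.14041235  0.55159333  0.26644311]
(388, 203, 18, 7)
```

View pics/s8.png

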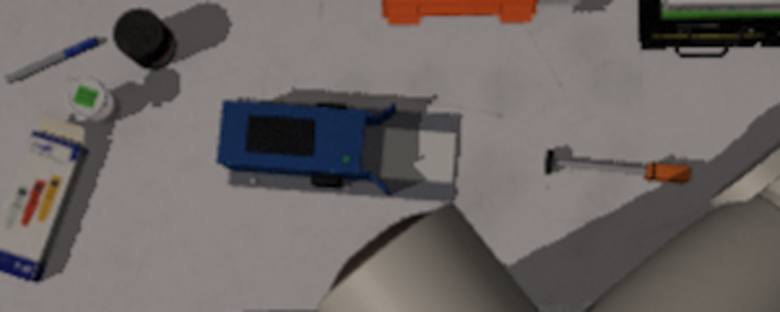

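The pusher lies flat on the bench from (550,160) to (688,172), clear of the plate's end at x≈460. The other things are where they were and the cup is inside.

```bash
python3 -c "
from rig import finish_job
print(finish_job())"
```

```text
the job is handed in; nothing more can be done
None
```

I stood the cup on the plate, let go, and pushed it past the catches until it met the stop at about 8 N. The stop holds to about 16 N. I then laid the pusher flat on the bench, clear of the tunnel and plate, and handed the job in at 29 s; the feeler is hidden, so I judged it pressed from the contact force alone.

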